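# Open the dial lock by feel and hold it up

## Task

Set the dial lock squarely into the pocket of the holding block so that it sits flat on the pocket floor, and with it sitting there turn its dial clockwise (seen from above) until the latch clicks: the shackle springs up a little and the dial stops. Then take the shackle by its crossbar, pull it fully open and lift the lock by it, clear of the block and hanging upright, so that its underside is at least 10 cm above the worktop. Finish while still holding it up there by the shackle, and leave the other things on the bench where they are.

Things in the scene. Friction and masses are not known exactly. Their poses are not given: they have to be found in the camera images.
- lock_body_center (a point): centre of the lock's loose steel body, a block 104 (x) x 56 (y) x 42 mm (z), about 0.7 kg with its parts, standing upright on its underside (z up). This point lies 21 mm above the underside, mid-way along; axes are the lock's own. The dial axis is 26 mm from it towards -x, the shackle 26 mm towards +x; the balance point lies about 19 mm towards +x, nearly under the shackle. Lock and holding block start on the worktop on either side of the middle, which is on which side varies
- lock_base (a point): centre of the lock's underside, 21 mm below the body's centre; same axes
- holder_floor (a point): centre of the pocket floor of the holding block, an aluminium plate 140 (x) x 92 (y) x 18 mm with a screw at each corner, fixed to the worktop. The pocket is 108 (x) x 60 (y) mm, 10 mm deep, its floor 8 mm above the worktop, with plain upright walls and no lead-in. The lock fits either way round with 2 mm to spare on each side
- dial_knob (a point): on the vertical dial axis, at the height to grip: 23 mm above the lock's top, on the black wing knob, a bar 34 mm long (along this point's x) x 12 mm thick (along y), reaching from 2.5 to 32.5 mm above the lock's top, over a round flange 39 mm across and 3 mm high
- lock_dial (a joint): dial angle in rad, growing clockwise seen from above; 0 with the bar along the lock's x. It turns easily (about 0.05 N m) and starts between 0 and 0.3. Somewhere between 0.7 and 1.4 (hidden, differs each time) the latch finds its notch: the shackle pops up and the dial is stopped there (a clutch slips at about 0.6 N m if it is forced on)
- shackle_crown (a point): middle of the shackle's crossbar, a round steel bar 8 mm thick along the lock's y, straight for about 20 mm; legs 36 mm apart. Its centre is 30 mm above the lock's top while shut, 22 mm clear below the bar; the bar's axes are the lock's
- lock_shackle (a joint): how far the shackle has risen out of the lock, m: 0 shut (barred by the latch), about 0.007 to 0.009 after it has sprung up at the click, 0.022 at its stop, fully open. From the click to the stop it is pulled up against a spring of up to 2.5 N; let go, it sinks back to about 0.008. The hanging lock's weight holds it at the stop
- lock: the whole lock; origin at the centre of its underside, axes as lock_body_center
- holder: the whole holding block; origin at the centre of its underside, z up
- sieve: bystander: round test sieve, 104 mm across, 42 mm high; origin at its underside
- timer: bystander: small bench timer, 62 x 66 x 19 mm; origin at its underside
- jar: bystander: small white sample jar, 45 mm across, 60 mm high; origin at its underside
Things that resemble listed ones, but are neither listed nor needed, are in the scene too. Leave any brown or turquoise look-alike of the holder alone.

How it is judged (in metres and radians):
On the way, in this order (a step that is already met when the one before it is completed fails the run):
1. the lock, still shut, sits flat in the pocket of the holding block (horizontal distance between lock_base and holder_floor below 0.004 m and z of lock_base in the frame of holder_floor below 0.002 m and angle between the x axis of lock and the x axis of holder, either way round below 0.07 rad and value of joint lock_shackle below 0.003 m), for 0.2 s.
2. the dial is turned to the notch and the shackle springs up, with the lock still in the pocket (value of joint lock_shackle above 0.005 m and value of joint lock_dial above 0.5 rad and horizontal distance between lock_base and holder_floor below 0.005 m and z of lock_base in the frame of holder_floor below 0.004 m), for 0.2 s.
At the end, for the whole second after the job is handed in: The lock hangs in the fingers by its open shackle (drawn out more than 18 of 22 mm), its underside more than 85 mm above the worktop, within 0.4 rad of upright, touching the block no more, and at rest (under 0.05 m/s), through the last second (value of joint lock_shackle above 0.018 m and height (world z) of lock_base above 0.085 m and angle between lock's own z axis and vertical below 0.4 rad and contact force between the fingers and lock above 1 N and contact force between lock and holder below 0.1 N and linear speed of lock below 0.05 m/s); the arm keeps its last pose, push and grip.
It fails at once if a bystander (sieve, timer, jar) is moved more than 30 mm (distance of any of sieve, timer, jar from where it was at the start of the episode above 0.03 m).
It also fails if it takes over 69 s, if anything falls off the work surface, if the arm or the gripper's body presses on something with over 40 N, if the wrist force passes 120 N, or if a joint passes its speed limit or range.

## Robot

A 6-joint arm with a two-finger parallel gripper is mounted at the origin on a cart in front of the work surface, level with it; the furniture and walls round the work are solid. World frame = base frame: x ahead of the robot, y to its left, z up, the work surface at z = 0. Lengths are in mm, angles in rad, forces in N, time in s.
With the tool pointing down it reaches from about 350 to 875 mm from the base axis. Payload 4.2 kg.
Tool frame: the origin (TCP) lies at the very end of the fingers, on their centre line; the grasp point (between the pads) lies 19 mm behind it; z points along the fingers, y is the line along which they close (so a half turn about z gives the same grasp; the last joint's range is limited). The gripper opens to 85 mm and grips with 20 to 120 N. Pads are 22 mm wide; open, the fingers measure 114 mm over their backs; the gripper's body (76 mm by 85 mm) begins 54 mm behind the grasp point. The pads swing forward as they close: fully open they stand 13 mm farther back than shut.
Start: joints at [1.393, 0.385, 0.008, 0, -1.194, -0.259], TCP at [264.368, 566.312, 196.312] pointing down, gripper open.
Joint ranges: [-3.14, 3.14], [-1.21, 2.06], [-1.07, 1.41], [-3.16, 2.05], [-2.99, -0.16], [-3.1, 3.1]. Speed limits (rad/s): [2.79, 2.79, 3.14, 3.14, 3.14, 3.14].

## Interface

Orientations are given as a unit quaternion [x, y, z, w].
In Python, from bench import read_state, get_image, camera_model, job_done gives the robot as it stands.
- The arm moves only by the shell command python3 -m handwheel 'ROWS'. ROWS is JSON, a list of rows, each a list of 7 numbers: the shift along the tool's x, y, z in m, then the turn, a rotation vector about the tool's x, y, z in rad, then the gripper's target within -1 to 1 (fully open at 1, half-way at 0, shut at -1). In form: [[dx, dy, dz, wx, wy, wz, jaw], ...]. A call has 1 to 10 rows; each row is the pose to reach, as a shift and turn from the pose commanded when the call began, along the tool's axes at that moment; what a row does not reach only later rows make up. A row lasts 1/8 s, in which the tool goes at most 62.5 mm and 10.7 degrees, less where a joint would pass 70% of its speed; a pose out of reach is approached as far as the arm can. A call with a gripper value outside its range is refused whole. The fingers move at their own pace and stop on an object; the grip force is fixed at half the most. Time passes only in rows, so rows that repeat a pose let the fingers close. It gives the time, the measured TCP pose, the force, the opening and the grip force at its end, in the units of the state.
- read_state(): the state, without advancing time (a new reading comes with each control period).
- get_image(name): name is "scene" or "top"; returns (picture, depth): 400x640x3 uint8, blue, green, red; 400x640 float32, mm along the optical axis (not along the pixel's ray), 0 where there is no reading.
- camera_model(name): a dict with "K" (3x3 intrinsics, pixels), "dist" ([k1, k2, p1, p2, k3] as OpenCV has them; the pictures are not rectified), "rvec" (rotation vector, rad) and "tvec" (3), from world to camera coordinates, as OpenCV has them. Camera axes: x right, y down, z forward; pixel columns grow to the right and rows downward; lengths in mm; the calibration is good to about 2 mm. A picture is of the moment at which its call begins. camera_model takes no time and is no camera call.
- job_done(): hands the job in; it is judged then, once.
The state is a dict: "clock": time; "joints": joint angles; "joint_vel": joint speeds; "joint_efforts": joint torques, N m; "position": TCP position; "ee_rot": TCP orientation; "contact_force": force on the tool from outside, world axes, zero at the start; "wrist_torque": the same for the moment, N m; "gripper_width": finger opening in mm; "grasp_force": force on a finger pad.
Only numpy, scipy, OpenCV 4.12 (cv2) and the standard library are available. Lean on these libraries where they do the work, as an engineer would, in place of code of your own. Each camera call takes 0.05 s, during which the arm holds its last target. There are 200 camera calls.

## Working session

There is one attempt and no reset: what is moved stays moved. The work goes in short steps, Python scripts to look and compute and a shell command to move; the robot and the scene stay as the last step left them, time stands still between calls to the robot, and variables do not carry over. Pictures are saved under pics/ and viewed, at most 10 in all, crops included, and the job is handed in when it is done.

```bash
mkdir -p pics; ls; cat > h.py <<'E'
import numpy as np, cv2
from bench import *
from scipy.spatial.transform import Rotation as R
def cloud(name):
    im,d=get_image(name); m=camera_model(name)
    K=np.array(m["K"],float);D=np.array(m["dist"],float)
    v,u=np.mgrid[0:400,0:640]
    n=cv2.undistortPoints(np.stack([u,v],-1).reshape(-1,1,2).astype(np.float64),K,D).reshape(400,640,2)
    P=np.dstack([n*d[...,None],d]).reshape(-1,3)
    Rm,_=cv2.Rodrigues(np.array(m["rvec"],float)); t=np.array(m["tvec"],float).ravel()
    W=((P-t)@Rm).reshape(400,640,3); W[d==0]=np.nan
    return im,d,W
E
python3 - <<'E'
from h import *
for n in("top","scene"):
    im,d,W=cloud(n); cv2.imwrite(f"pics/{n}0.png",im); np.savez(f"{n}0.npz",im=im,W=W)
    m=camera_model(n); Rm=cv2.Rodrigues(np.array(m["rvec"],float))[0]; print(n,-Rm.T@np.array(m["tvec"]).ravel())
s=read_state();print(s)
E
```

```text
pics
top [ 436.96426109  275.06212511 1142.45180502]
scene [  99.10716864 -464.77878433  955.26355199]
{'clock': 0.1, 'joints': array([ 1.39257266e+00,  3.85449721e-01,  6.77991869e-03, -4.49009232e-04,
       -1.19399489e+00, -2.58573335e-01]), 'joint_vel': array([-0.00215825, -0.00083829,  0.00433822,  0.00236885,  0.00238498,
        0.0006734 ]), 'joint_efforts': array([ 1.16874958e-04, -3.93322670e+01,  1.88927221e+01,  4.19799596e+00,
       -2.64310875e-03,  7.96318147e-06]), 'position': array([264.14977455, 565.7923314 , 195.3538497 ]), 'ee_rot': array([ 9.76227301e-01, -2.16747181e-01, -1.70988691e-04,  9.41808059e-04]), 'contact_force': array([ 0.12247802,  0.63414654, -0.66993692]), 'wrist_torque': array([-0.01919532, -0.04087944,  0.03000478]), 'grasp_force': 0.0, 'gripper_width': 85.56625245000964}
```

View pics/top0.png

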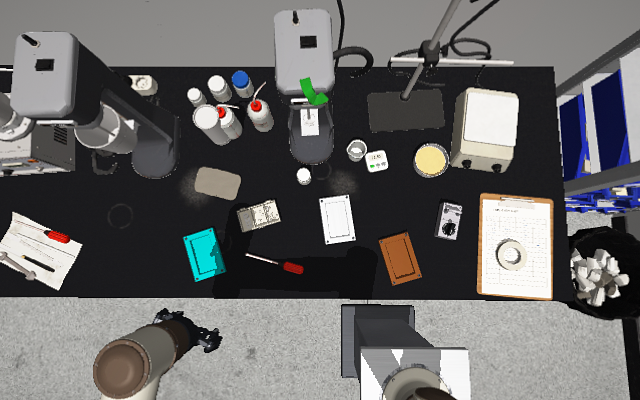

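View pics/scene0.png

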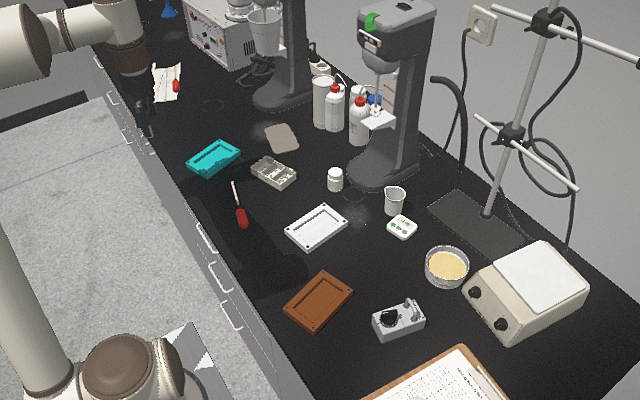

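Top picture: the lock, with its black dial and shackle, is at (449,220). The holder candidates are white-aluminium (337,219), brown (401,258), turquoise (204,254) and a grey compartment box (262,216). The aluminium one with four corner screws fits the description. I'll confirm it in a crop and measure it.

```bash
python3 - <<'E'
from h import *
z=np.load("top0.npz");im,W=z["im"],z["W"]
a=cv2.resize(im[185:255,310:360],None,fx=8,fy=8,interpolation=cv2.INTER_CUBIC)
b=cv2.resize(im[185:255,425:475],None,fx=8,fy=8,interpolation=cv2.INTER_CUBIC)
cv2.imwrite("pics/crop1.png",np.hstack([a,b]))
def rect(P):
    (c,s,ang)=cv2.minAreaRect(P[:,:2].astype(np.float32)); return c,s,ang
for n in("top","scene"):
    z=np.load(n+"0.npz");W=z["W"]
    def box(x0,x1,y0,y1,z0,z1):
        m=(W[...,0]>x0)&(W[...,0]<x1)&(W[...,1]>y0)&(W[...,1]<y1)&(W[...,2]>z0)&(W[...,2]<z1);return m
    if n=="top":
        print("px",W[220,449],W[219,337],W[258,401],W[160,430],W[160,376],W[176,304])
        hc=W[219,337];lc=W[220,449]
    for nm,c,zr in(("holder",hc,(13,25)),("lock",lc,(34,50)),("locktop",lc,(60,90))):
        m=box(c[0]-90,c[0]+90,c[1]-75,c[1]+75,*zr);P=W[m];print(n,nm,len(P),rect(P) if len(P)>3 else'',np.median(P[:,2]))
        if nm=="locktop":print(P.round(0)[:40].tolist())
E
```

```text
px [ 528.95748885 -103.56522623   42.65138109] [533.09719783 228.56301297   5.80473993] [415.39971026  34.67449856   8.88663494] [719.07177618 -61.97467917  14.44342434] [718.28108302 106.73755562  14.98432724] [656.90319533 329.51105643  60.68460127]
top holder 692 ((531.940673828125, 229.29837036132812), (139.96795654296875, 92.03306579589844), 8.648480415344238) 17.87015300200336
top lock 540 ((527.4010009765625, -105.33297729492188), (56.48512268066406, 104.32476043701172), 77.0025405883789) 42.18369417372078
top locktop 106 ((522.1861572265625, -109.15193939208984), (38.75389099121094, 73.1341781616211), 88.57984924316406) 73.36356323628198
[[559.0, -91.0, 66.0], [559.0, -93.0, 70.0], [558.0, -94.0, 73.0], [558.0, -96.0, 76.0], [559.0, -100.0, 73.0], [558.0, -102.0, 77.0], [556.0, -91.0, 67.0], [556.0, -92.0, 71.0], [556.0, -95.0, 72.0], [555.0, -95.0, 80.0], [556.0, -100.0, 73.0], [555.0, -101.0, 77.0], [555.0, -105.0, 76.0], [555.0, -108.0, 75.0], [556.0, -111.0, 74.0], [556.0, -114.0, 74.0], [554.0, -95.0, 63.0], [553.0, -96.0, 69.0], [553.0, -98.0, 72.0], [552.0, -99.0, 75.0
[... 1068 characters left out ...]
, -101.0, 75.0], [553.0, -92.0, 63.0], [552.0, -95.0, 69.0], [553.0, -97.0, 71.0], [554.0, -99.0, 72.0], [554.0, -101.0, 75.0], [556.0, -102.0, 74.0], [552.0, -93.0, 61.0], [552.0, -96.0, 65.0], [550.0, -100.0, 73.0], [551.0, -102.0, 75.0], [553.0, -103.0, 75.0], [554.0, -105.0, 75.0], [555.0, -107.0, 77.0], [551.0, -103.0, 72.0], [550.0, -106.0, 77.0], [552.0, -107.0, 77.0], [555.0, -108.0, 75.0], [557.0, -108.0, 74.0], [551.0, -106.0, 72.0], [551.0, -108.0, 75.0], [554.0, -109.0, 74.0], [555.0, -111.0, 75.0], [549.0, -108.0, 73.0], [549.0, -111.0, 76.0], [551.0, -112.0, 75.0], [551.0, -114.0, 79.0], [554.0, -114.0, 76.0], [549.0, -111.0, 72.0], [550.0, -113.0, 74.0], [551.0, -115.0, 77.0]]
```

View pics/crop1.png

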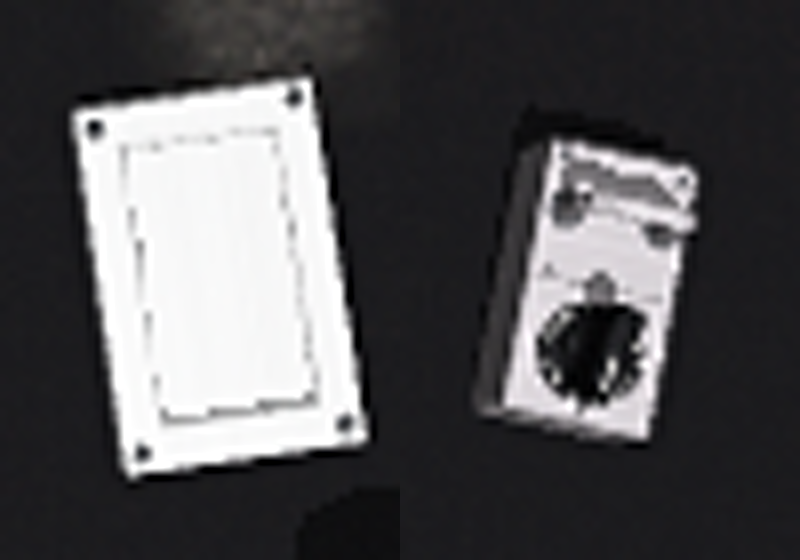

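The crop confirms the bare aluminium plate with four screws and the steel lock, whose shackle points to +x. Lock: (526.8,-105.8), yaw -13°. Holder: (532,229.2), yaw +8.7°. Now moving.

```bash
cat >> h.py <<'E'
def to(x,y,z,yaw):
    """shift/turn in tool axes from measured pose to a pointing-down pose with tool x at yaw(deg)"""
    s=read_state(); r=R.from_quat(s["ee_rot"]); p=s["position"]
    a=np.radians(yaw); T=R.from_matrix(np.array([[np.cos(a),np.sin(a),0],[np.sin(a),-np.cos(a),0],[0,0,-1.]]))
    print("shift",(r.inv().apply(np.array([x,y,z])-p)/1000).round(4),"turn",(r.inv()*T).as_rotvec().round(4),"pos",p.round(1),"F",s["contact_force"].round(1),"w",round(s["gripper_width"],1),"t",s["clock"])
E
python3 -c "
from h import *
to(544.3,-109.9,150,-13)"
```

```text
shift [0.5398 0.4936 0.0463] turn [ 1.900e-03  1.000e-04 -2.101e-01] pos [264.1 565.8 195.4] F [ 0.1  0.6 -0.7] w 85.6 t 0.1
```

```bash
python3 -m handwheel '[[0.04,0.036,0,0,0,-0.05,1],[0.08,0.073,0,0,0,-0.1,1],[0.12,0.11,0,0,0,-0.15,1],[0.16,0.146,0,0,0,-0.21,1],[0.2,0.183,0,0,0,-0.21,1],[0.24,0.219,0,0,0,-0.21,1],[0.28,0.256,0,0,0,-0.21,1],[0.32,0.292,0,0,0,-0.21,1],[0.36,0.329,0,0,0,-0.21,1],[0.36,0.329,0,0,0,-0.21,1]]'; python3 -c "
from h import *
to(544.3,-109.9,150,-13)"
```

```text
clock: 1.35
position: [451.7, 112.9, 195.9]
ee_rot: [0.993, -0.116, -0.001, 0.0]
contact_force: [0.4, 1.3, -0.0]
gripper_width: 85.5
grasp_force: 0.0
shift [0.1415 0.1954 0.0459] turn [ 0.0009  0.0009 -0.0056] pos [451.7 112.9 195.9] F [ 0.4  1.3 -0. ] w 85.5 t 1.35
```

```bash
python3 -m handwheel '[[0.03,0.042,0.0,0,0,-0.005,1],[0.06,0.083,0.0,0,0,-0.005,1],[0.09,0.124,0.01,0,0,-0.005,1],[0.12,0.165,0.02,0,0,-0.005,1],[0.141,0.195,0.045,0,0,-0.005,1],[0.141,0.195,0.045,0,0,-0.005,1],[0.141,0.195,0.045,0,0,-0.005,1]]'; python3 - <<'E'
from h import *
to(544.3,-109.9,13,-13)
im,d,W=cloud("scene"); cv2.imwrite("pics/s2.png",cv2.resize(im[200:400,250:570],None,fx=2.5,fy=2.5))
E
```

```text
clock: 2.22
position: [545.0, -105.1, 151.3]
ee_rot: [0.994, -0.11, -0.0, 0.0]
contact_force: [0.5, -0.3, -0.2]
gripper_width: 85.4
grasp_force: 0.0
shift [0.0004 0.0048 0.1383] turn [0.0001 0.0002 0.0058] pos [ 545.  -105.1  151.3] F [ 0.5 -0.3 -0.2] w 85.4 t 2.225
```

View pics/s2.png

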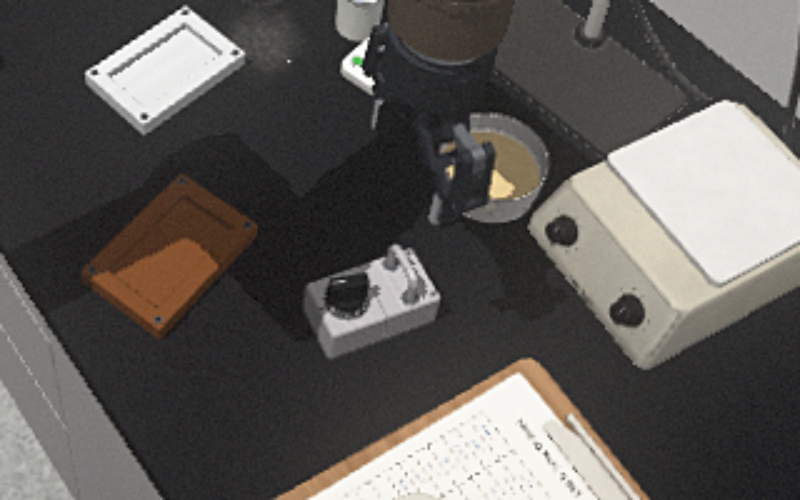

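The picture shows the gripper above and behind the lock at (375,300), with clear space on both sides. Descending.

```bash
python3 -m handwheel '[[0,0.005,0.03,0,0,0.005,1],[0,0.005,0.06,0,0,0.005,1],[0,0.005,0.09,0,0,0.005,1],[0,0.005,0.11,0,0,0.005,1],[0,0.005,0.125,0,0,0.005,1],[0,0.005,0.135,0,0,0.005,1],[0,0.005,0.138,0,0,0.005,1],[0,0.005,0.138,0,0,0.005,1]]'; python3 -c "
from h import *
to(544.3,-109.9,13,-13)"
```

```text
clock: 3.28
position: [544.2, -110.6, 13.7]
ee_rot: [0.994, -0.113, 0.0, -0.0]
contact_force: [-0.6, 0.0, 1.2]
gripper_width: 85.1
grasp_force: 0.0
shift [-0.0001 -0.0007  0.0007] turn [-0.0001 -0.0008  0.0003] pos [ 544.2 -110.6   13.7] F [-0.6  0.   1.2] w 85.1 t 3.275
```

```bash
python3 -m handwheel '[[0,0,0.0,0,0,0,0.6],[0,0,0.0,0,0,0,0.3],[0,0,0,0,0,0,0],[0,0,0,0,0,0,-0.2],[0,0,0,0,0,0,-0.6],[0,0,0,0,0,0,-1],[0,0,0,0,0,0,-1],[0,0,0,0,0,0,-1],[0,0,0,0,0,0,-1],[0,0,0,0,0,0,-1]]'; python3 -c "
from h import *
to(544.3,-109.9,13,-13);print(read_state()['wrist_torque'])"
```

```text
clock: 4.53
position: [544.1, -110.4, 14.0]
ee_rot: [0.994, -0.113, 0.0, -0.0]
contact_force: [-0.7, 2.6, 4.7]
gripper_width: 41.0
grasp_force: 59.9
shift [ 0.     -0.0006  0.001 ] turn [-0.0003 -0.0008  0.0004] pos [ 544.1 -110.4   14. ] F [-0.7  2.6  4.7] w 41.0 t 4.525
[0.72503148 0.44445595 0.02169566]
```

The width reads 41 mm where I expected 56, so I'm taking a look.

```bash
python3 - <<'E'
from h import *
im,d,W=cloud("scene"); im2,d2,W2=cloud("top")
a=cv2.resize(im[270:370,340:480],(700,500),interpolation=cv2.INTER_CUBIC)
cv2.imwrite("pics/s3.png",a)
c=(527,-106,42)
for n,w in(("scene",W),("top",W2)):
    m=(abs(w[...,0]-527)<80)&(abs(w[...,1]+106)<70)&(abs(w[...,2]-41)<4);P=w[m];print(n,m.sum(),cv2.minAreaRect(P[:,:2].astype(np.float32)),P[:,2].mean())
E
```

```text
scene 572 ((525.5028686523438, -105.90889739990234), (57.55768966674805, 102.84768676757812), 77.05968475341797) 41.35011982735047
top 1 ((517.3109741210938, -130.29171752929688), (0.0, 0.0), 0.0) 41.05661686309622
```

View pics/s3.png

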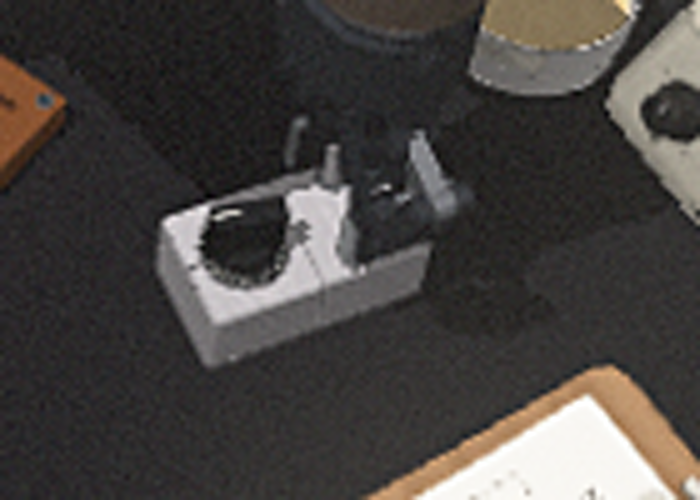

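The fingers look as if they stand at the lock's top rather than beside it. Checking with the depth data.

```bash
python3 - <<'E'
from h import *
im,d,W=cloud("scene")
for (u,v) in [(x,y) for y in range(150,290,12) for x in (340,352,364,376,388,400,412,424,436,448,460)]:
    U,V=int(340+u/5),int(270+v/5); p=W[V,U]
    if p[2]>46: print((u,v),p.round(0),im[V,U])
s=read_state();print(s['joints'],s['position'],s['gripper_width'])
E
```

```text
(340, 150) [ 523. -124.  132.] [35 35 39]
(352, 150) [ 524. -128.  137.] [49 49 48]
(364, 150) [ 528. -129.  134.] [48 49 48]
(376, 150) [ 527. -138.  147.] [43 37 41]
(388, 150) [ 526. -143.  155.] [45 43 40]
(412, 150) [ 532. -150.  158.] [145 139 137]
(424, 150) [ 535. -152.  158.] [137 133 132]
(340, 162) [ 524. -124.  125.] [33 33 32]
(352, 162) [ 524. -129.  131.] [41 39 40]
(364, 162) [ 534. -126.  118.] [49 45 47]
(376, 162) [ 539. -130.  118.] [31 38 37]
(388, 162) [ 542. -132.  118.] [37 38 33]
(400, 162) [ 529. -149.  152.] [36 38 36]
(412, 162) [ 531. -152.  154.] [96 97 94]
(424, 162) [ 533. -155.  157.] [134 131 131]
(340, 174) [ 523. -126.  120.] [45 42 42]
(352, 174) [ 523. -131.  127.] [38 39 36]
(364, 174) [ 529. -131.  122.] [45 43 42]
(376, 174) [ 535. -134.  120.] [72 71 66]
(388, 174) [ 537. -137.  123.] [44 44 41]
(400, 174) [ 543. -140.  120.] [39 32 35]
(412, 174) [ 528. -155.  154.] [67 65 65]
(424, 174) [ 529. -159.  158.] [139 137 136]
(436, 174) [ 535. -162.  157.] [142 137 137]
(352, 186) [ 522. -134.  120.] [75 74 72]
(364, 186) [ 527. -135.  117.] [43 
[... 1975 characters left out ...]
2. -169.  115.] [32 36 36]
(340, 246) [ 529. -130.   61.] [115 113 111]
(352, 246) [ 530. -134.   66.] [111 110 109]
(364, 246) [ 531. -139.   73.] [37 39 37]
(376, 246) [ 521. -154.  103.] [52 54 52]
(388, 246) [ 521. -158.  109.] [39 40 38]
(400, 246) [ 521. -165.  120.] [40 38 43]
(412, 246) [ 533. -161.  102.] [93 91 93]
(340, 258) [ 527. -133.   60.] [123 120 119]
(352, 258) [ 530. -136.   60.] [94 90 87]
(364, 258) [ 530. -141.   68.] [32 30 29]
(376, 258) [ 538. -142.   61.] [71 66 66]
(388, 258) [ 521. -159.  103.] [86 83 86]
[ 9.16620056e-02  4.67501219e-01 -3.87139669e-01 -1.38896454e-05
 -7.15302023e-01  1.25269185e+00] [ 544.160111   -110.4516575    14.00470158] 41.47815107921943
```

```bash
python3 - <<'E'
from h import *
im,d,W=cloud("scene")
T=R.from_euler('z',13,degrees=True)
L=T.apply((W-np.array([526.2,-106,0])).reshape(-1,3)).reshape(W.shape)
# lock-frame coords for columns through the finger
for U in (408,411,414,417,420,424):
    print(U,[(V,)+tuple(L[V,U].round(0).astype(int))+(int(im[V,U].mean()),) for V in range(312,336,2)])
E
```

```text
408 [(312, np.int64(25), np.int64(3), np.int64(39), 213), (314, np.int64(7), np.int64(-21), np.int64(78), 125), (316, np.int64(7), np.int64(-22), np.int64(72), 98), (318, np.int64(6), np.int64(-25), np.int64(71), 125), (320, np.int64(7), np.int64(-25), np.int64(61), 117), (322, np.int64(7), np.int64(-27), np.int64(57), 139), (324, np.int64(10), np.int64(-24), np.int64(41), 207), (326, np.int64(10), np.int64(-27), np.int64(38), 114), (328, np.int64(11), np.int64(-26), np.int64(27), 100), (330, np.int64(13), np.int64(-26), np.int64(17), 96), (332, np.int64(15), np.int64(-26), np.int64(6), 94), (334, np.int64(14), np.int64(-28), np.int64(1), 59)]
411 [(312, np.int64(7), np.int64(-29), np.int64(99), 39), (314, np.int64(7), np.int64(-30), np.int64(94), 31), (316, np.int64(11), np.int64(-27), np.int64(79), 78), (318, np.int64(11), np.int64(-28), np.int64(72), 59), (320, np.int64(11), np.int64(-29), np.int64(66), 48), (322, np.int64(11), np.int64(-31), np.int64(61), 52), (324, np.int64(16), np.int64(-27), np.int64(42), 127), (326, np.int64(17), np.int64(-27), np.int64(33), 93), (328, np.int
[... 2116 characters left out ...]
.int64(40), np.int64(-36), np.int64(-1), 52)]
424 [(312, np.int64(10), np.int64(-63), np.int64(150), 67), (314, np.int64(8), np.int64(-66), np.int64(149), 50), (316, np.int64(10), np.int64(-65), np.int64(140), 34), (318, np.int64(24), np.int64(-51), np.int64(101), 54), (320, np.int64(49), np.int64(-26), np.int64(37), 110), (322, np.int64(49), np.int64(-27), np.int64(30), 92), (324, np.int64(52), np.int64(-26), np.int64(17), 90), (326, np.int64(57), np.int64(-23), np.int64(1), 46), (328, np.int64(56), np.int64(-26), np.int64(-3), 36), (330, np.int64(53), np.int64(-30), np.int64(-2), 49), (332, np.int64(50), np.int64(-36), np.int64(0), 49), (334, np.int64(48), np.int64(-40), np.int64(-1), 52)]
```

```bash
python3 - <<'E'
from h import *
for n in("scene","top"):
    W=np.load(n+"0.npz")["W"]
    m=(abs(W[...,0]-264)<80)&(abs(W[...,1]-566)<80)&(W[...,2]>60)
    P=W[m];P=P[np.argsort(P[:,2])];print(n,len(P),P[:12].round(0).tolist(),P[len(P)//4].round())
im,d,W=cloud("scene")
T=R.from_euler('z',13,degrees=True)
L=T.apply((W-np.array([544.2,-110.5,0])).reshape(-1,3))
m=(abs(L[:,0])<60)&(abs(L[:,1])<75)&(L[:,2]>82)&(L[:,2]<260);P=L[m]
for z in range(85,260,10):
    Q=P[(abs(P[:,2]-z)<5)]
    if len(Q):print(z,len(Q),Q[:,:2].min(0).round(),Q[:,:2].max(0).round())
E
```

```text
scene 5146 [[285.0, 608.0, 242.0], [244.0, 525.0, 243.0], [250.0, 520.0, 244.0], [248.0, 521.0, 244.0], [239.0, 526.0, 244.0], [245.0, 522.0, 244.0], [286.0, 603.0, 245.0], [278.0, 609.0, 245.0], [241.0, 523.0, 245.0], [282.0, 604.0, 246.0], [287.0, 605.0, 246.0], [292.0, 602.0, 246.0]] [241. 535. 397.]
top 6388 [[285.0, 603.0, 242.0], [250.0, 518.0, 243.0], [284.0, 604.0, 245.0], [288.0, 602.0, 247.0], [253.0, 518.0, 247.0], [255.0, 520.0, 248.0], [293.0, 601.0, 248.0], [249.0, 516.0, 251.0], [256.0, 521.0, 252.0], [241.0, 515.0, 253.0], [287.0, 602.0, 253.0], [292.0, 599.0, 254.0]] [293. 530. 484.]
85 27 [-12. -33.] [ 2. 27.]
95 47 [-13. -47.] [ 8. 52.]
105 89 [-14. -55.] [13. 52.]
115 76 [-18. -59.] [11. 54.]
125 85 [-19. -62.] [10. 62.]
135 61 [-19. -65.] [13. 64.]
145 119 [-21. -68.] [12. 66.]
155 177 [-20. -66.] [12. 66.]
165 49 [-12. -41.] [ 11. -26.]
175 28 [-31. -37.] [ 10. -14.]
185 120 [-38. -38.] [26. 17.]
195 115 [-37. -37.] [23. 13.]
205 119 [-37. -37.] [25. 19.]
215 151 [-38. -37.] [24. 14.]
225 129 [-38. -35.] [23. 18.]
235 39 [-40. -39.] [25. 10.]
245 148 [-41. -40.] [25. 21.]
255 138 [-40. -40.] [28. 12.]
```

The depth data settles it. The real fingertips end about 40 mm above the reported TCP (47 mm when fully open), also in the start picture, so the grip closed on the shackle's corners. Opening, then descending 40 mm more with force checks.

```bash
python3 -m handwheel '[[0,0,0,0,0,0,1],[0,0,0,0,0,0,1],[0,0,0,0,0,0,1],[0,0,0,0,0,0,1],[0,0,0,0,0,0,1],[0,0,0,0,0,0,1],[0,0,0.01,0,0,0,1],[0,0,0.02,0,0,0,1],[0,0,0.03,0,0,0,1],[0,0,0.03,0,0,0,1]]'; python3 - <<'E'
from h import *
to(544.3,-109.9,-26,-13)
im,d,W=cloud("scene")
L=R.from_euler('z',13,degrees=True).apply((W-np.array([526.2,-106,0])).reshape(-1,3))
m=(abs(L[:,0]-18)<30)&(L[:,1]>-75)&(L[:,1]<-32)&(L[:,2]>8)&(L[:,2]<75);P=L[m];P=P[np.argsort(P[:,2])];print(P[:25].round(0).tolist())
m=(abs(L[:,0])<60)&(abs(L[:,1])<40)&(abs(L[:,2]-41)<3.5);print(cv2.minAreaRect(L[m][:,:2].astype(np.float32)))
E
```

```text
clock: 6.02
position: [542.9, -110.7, -18.0]
ee_rot: [0.994, -0.113, -0.001, 0.0]
contact_force: [0.8, -0.6, -0.3]
gripper_width: 85.3
grasp_force: 0.0
shift [ 0.0012 -0.0011  0.008 ] turn [ 0.0008  0.0026 -0.    ] pos [ 542.9 -110.7  -18. ] F [ 0.8 -0.6 -0.3] w 85.3 t 6.025
[[14.0, -49.0, 30.0], [12.0, -47.0, 32.0], [10.0, -50.0, 34.0], [7.0, -50.0, 37.0], [16.0, -55.0, 39.0], [11.0, -51.0, 39.0], [7.0, -45.0, 39.0], [6.0, -47.0, 40.0], [12.0, -54.0, 40.0], [7.0, -50.0, 40.0], [8.0, -43.0, 41.0], [12.0, -53.0, 42.0], [8.0, -47.0, 43.0], [7.0, -49.0, 43.0], [12.0, -57.0, 44.0], [10.0, -51.0, 44.0], [8.0, -50.0, 44.0], [11.0, -50.0, 45.0], [15.0, -56.0, 45.0], [16.0, -57.0, 46.0], [7.0, -44.0, 47.0], [11.0, -53.0, 47.0], [12.0, -56.0, 47.0], [8.0, -50.0, 47.0], [7.0, -47.0, 48.0]]
((-4.201488494873047, -0.07205963134765625), (57.68366241455078, 95.61429595947266), 88.70098876953125)
```

```bash
python3 -m handwheel '[[0.001,-0.001,0.008,0,0,0,1],[0.001,-0.001,0.008,0,0,0,0.5],[0.001,-0.001,0.008,0,0,0,0.2],[0.001,-0.001,0.008,0,0,0,0],[0.001,-0.001,0.008,0,0,0,-0.3],[0.001,-0.001,0.008,0,0,0,-0.6],[0.001,-0.001,0.008,0,0,0,-1],[0.001,-0.001,0.008,0,0,0,-1],[0.001,-0.001,0.008,0,0,0,-1],[0.001,-0.001,0.008,0,0,0,-1]]'; python3 - <<'E'
from h import *
to(544.3,-109.9,60,-13)
im,d,W=cloud("scene")
L=R.from_euler('z',13,degrees=True).apply((W-np.array([526.2,-106,0])).reshape(-1,3))
m=(abs(L[:,0]-18)<18)&(L[:,1]>-75)&(L[:,1]<-33)&(L[:,2]>6)&(L[:,2]<75);P=L[m];P=P[np.argsort(P[:,2])];print(P[:8].round(0).tolist())
m=(abs(L[:,0])<60)&(abs(L[:,1])<40)&(abs(L[:,2]-41)<3.5);print(cv2.minAreaRect(L[m][:,:2].astype(np.float32)))
E
```

```text
clock: 7.32
position: [545.2, -110.1, -24.3]
ee_rot: [0.994, -0.113, 0.0, 0.0]
contact_force: [-1.9, -2.1, 4.9]
gripper_width: 55.1
grasp_force: 67.2
shift [-0.0009  0.     -0.0843] turn [ 0.0001 -0.0003  0.0003] pos [ 545.2 -110.1  -24.3] F [-1.9 -2.1  4.9] w 55.1 t 7.325
[[33.0, -74.0, 6.0], [12.0, -33.0, 17.0], [12.0, -35.0, 24.0], [22.0, -39.0, 24.0], [13.0, -38.0, 24.0], [13.0, -33.0, 25.0], [15.0, -39.0, 25.0], [13.0, -37.0, 26.0]]
((-9.467212677001953, -4.805660247802734), (85.02542877197266, 70.15813446044922), 0.3601386845111847)
```

Gripped on the body (55 mm). Lifting.

```bash
python3 -m handwheel '[[0,0,-0.005,0,0,0,-1],[0,0,-0.015,0,0,0,-1],[0,0,-0.035,0,0,0,-1],[0,0,-0.06,0,0,0,-1],[0,0,-0.084,0,0,0,-1],[0,0,-0.084,0,0,0,-1],[0,0,-0.084,0,0,0,-1]]'; python3 -c "
from h import *
to(550,232,60,8.7)"
```

```text
clock: 8.25
position: [543.6, -109.7, 58.0]
ee_rot: [0.994, -0.114, -0.001, -0.0]
contact_force: [-0.6, 0.0, -7.6]
gripper_width: 55.4
grasp_force: 66.2
shift [-0.0709 -0.3343 -0.0018] turn [-0.0006  0.0028 -0.3795] pos [ 543.6 -109.7   58. ] F [-0.6  0.  -7.6] w 55.4 t 8.25
```

```bash
python3 -m handwheel '[[-0.004,-0.017,0,0,0,-0.02,-1],[-0.012,-0.057,0,0,0,-0.06,-1],[-0.021,-0.1,0,0,0,-0.12,-1],[-0.031,-0.147,0,0,0,-0.18,-1],[-0.041,-0.194,0,0,0,-0.24,-1],[-0.051,-0.241,0,0,0,-0.3,-1],[-0.06,-0.284,0,0,0,-0.34,-1],[-0.067,-0.314,0,0,0,-0.365,-1],[-0.07,-0.33,0,0,0,-0.38,-1],[-0.071,-0.334,-0.002,0,0,-0.38,-1]]'; python3 -m handwheel '[[0,0,0,0,0,0,-1],[0,0,0,0,0,0,-1],[0,0,0,0,0,0,-1]]'; python3 - <<'E'
from h import *
to(550,232,60,8.7)
for n in("scene","top"):
    im,d,W=cloud(n); np.savez(n+"1.npz",im=im,W=W)
    if n=="scene":cv2.imwrite("pics/s4.png",cv2.resize(im[130:280,240:440],None,fx=4,fy=4))
    L=R.from_euler('z',-8.7,degrees=True).apply((W-np.array([532.1,229.2,0])).reshape(-1,3)).reshape(W.shape)
    for zr in range(112,136,3):
        m=(abs(L[...,0])<75)&(abs(L[...,1])<32)&(abs(L[...,2]-zr)<1.5);print(n,zr,m.sum(),L[m].mean(0).round(1))
E
```

```text
clock: 9.5
position: [550.1, 232.1, 60.2]
ee_rot: [0.997, 0.077, -0.001, 0.001]
contact_force: [-0.0, -0.9, -6.6]
gripper_width: 55.0
grasp_force: 66.1
clock: 9.88
position: [550.9, 230.5, 61.4]
ee_rot: [0.997, 0.076, -0.0, 0.0]
contact_force: [-0.2, -0.5, -7.2]
gripper_width: 55.2
grasp_force: 66.1
shift [-0.0007 -0.0016  0.0014] turn [0.0001 0.0003 0.    ] pos [550.9 230.5  61.4] F [-0.2 -0.5 -7.2] w 55.2 t 9.875
scene 112 33 [-36.3 -14.9 111.7]
scene 115 29 [-31.4 -15.7 115. ]
scene 118 28 [-32.5 -19.7 118.2]
scene 121 27 [-30.9 -18.7 121.2]
scene 124 70 [-23.2 -11.3 124.3]
scene 127 201 [-12.7  -5.2 127. ]
scene 130 107 [-13.1  -6.1 129.7]
scene 133 46 [ -9.6   1.  132.9]
top 112 0 [nan nan nan]
top 115 1 [-51.2  14.5 114.1]
top 118 1 [-51.  -21.9 116.7]
top 121 3 [-46.7   2.9 121.5]
top 124 23 [-42.8  -4.7 124.4]
top 127 70 [-35.7  -6.  127. ]
top 130 56 [-35.7  -5.4 129.5]
top 133 31 [-31.7  -2.8 132.7]<stdin>:8: RuntimeWarning: Mean of empty slice.
  ret = um.true_divide(
```

View pics/s4.png

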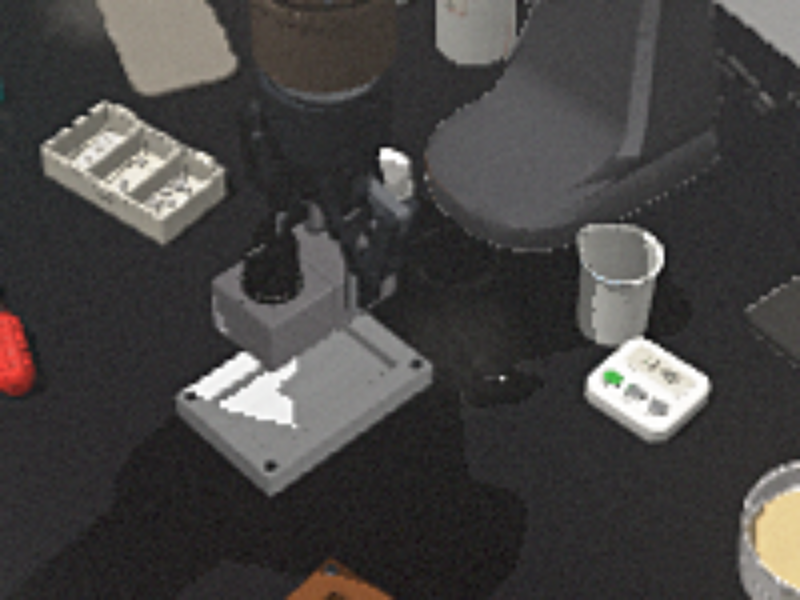

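The lock, seen at (290,290), is level in the grip above the plate at (300,400). Now measuring its pose in the hand from the end face and the side face.

```bash
python3 - <<'E'
from h import *
def fit(Q,a,b):  # robust line b = k*a + c
    k=np.polyfit(Q[:,a],Q[:,b],1)
    for _ in range(4):
        r=Q[:,b]-np.polyval(k,Q[:,a]); Q=Q[abs(r)<max(1.5,1.5*np.std(r))]; k=np.polyfit(Q[:,a],Q[:,b],1)
    return k.round(3),len(Q)
for n in("scene","top"):
    W=np.load(n+"1.npz")["W"]
    L=R.from_euler('z',-8.7,degrees=True).apply((W-np.array([532.1,229.2,0])).reshape(-1,3))
    E=L[(abs(L[:,0]+52)<9)&(abs(L[:,1])<27)&(L[:,2]>89)&(L[:,2]<122)]
    S=L[(L[:,0]>-48)&(L[:,0]<3)&(abs(L[:,1]+28)<7)&(L[:,2]>89)&(L[:,2]<122)]
    T=L[(L[:,0]>-54)&(L[:,0]<10)&(abs(L[:,1])<34)&(L[:,2]>122)&(L[:,2]<131)]
    print(n,"end x(y)",fit(E,1,0) if len(E)>10 else len(E),"side y(x)",fit(S,0,1) if len(S)>10 else len(S))
    if len(E): print(" end y range",np.percentile(E[:,1],[1,99]).round(1))
    print(" top: z",np.median(T[:,2]),"xmin",np.percentile(T[:,0],[0,2,5]).round(1),"y",np.percentile(T[:,1],[0,2,98,100]).round(1))
    A=np.c_[T[:,:2],np.ones(len(T))]; k=np.linalg.lstsq(A,T[:,2],rcond=None)[0]; r=abs(T[:,2]-A@k); k=np.linalg.lstsq(A[r<1.5],T[r<1.5,2],rcond=None)[0];print(" tilt",k.round(3))
# same instrument on holder at z18 in pic0, offset check of the scene camera
E
```

```text
scene end x(y) (array([ 6.0000e-03, -5.0577e+01]), 110) side y(x) (array([ 5.0000e-03, -2.8589e+01]), 111)
 end y range [-26.6  25.4]
 top: z 127.09759132780027 xmin [-53.3 -51.4 -50.6] y [-34.  -30.1  25.4  32.3]
 tilt [1.20000e-02 3.00000e-03 1.27342e+02]
top end x(y) 7 side y(x) 0
 end y range [-25.4  14.3]
 top: z 127.40834305560733 xmin [-51.1 -50.9 -50.1] y [-28.7 -28.2  25.6  26.6]
 tilt [ 3.20000e-02 -3.00000e-03  1.28459e+02]
```

```bash
python3 -m handwheel '[[-0.0013,-0.0009,0.005,0,0,0,-1],[-0.0013,-0.0009,0.02,0,0,0,-1],[-0.0013,-0.0009,0.04,0,0,0,-1],[-0.0013,-0.0009,0.055,0,0,0,-1],[-0.0013,-0.0009,0.062,0,0,0,-1],[-0.0013,-0.0009,0.062,0,0,0,-1],[-0.0013,-0.0009,0.062,0,0,0,-1]]'; cat > m.py <<'E'
from h import *
def fit(Q,a,b):
    k=np.polyfit(Q[:,a],Q[:,b],1)
    for _ in range(4):
        r=Q[:,b]-np.polyval(k,Q[:,a]); Q=Q[abs(r)<max(1.5,1.5*np.std(r))]; k=np.polyfit(Q[:,a],Q[:,b],1)
    return k.round(3),len(Q)
def lockpose(ztop):
  for n in("scene","top"):
    im,d,W=cloud(n); np.savez(n+"2.npz",im=im,W=W)
    L=R.from_euler('z',-8.7,degrees=True).apply((W-np.array([532.1,229.2,0])).reshape(-1,3))
    lo=max(ztop-38,21)
    E=L[(abs(L[:,0]+52)<9)&(abs(L[:,1])<27)&(L[:,2]>lo)&(L[:,2]<ztop-5)]
    S=L[(L[:,0]>-48)&(L[:,0]<3)&(abs(L[:,1]+28)<7)&(L[:,2]>lo)&(L[:,2]<ztop-5)]
    T=L[(L[:,0]>-56)&(L[:,0]<10)&(abs(L[:,1])<34)&(abs(L[:,2]-ztop)<4)]
    print(n,"end",fit(E,1,0) if len(E)>10 else len(E),"side",fit(S,0,1) if len(S)>10 else len(S))
    A=np.c_[T[:,:2],np.ones(len(T))]; k=np.linalg.lstsq(A,T[:,2],rcond=None)[0]
    for _ in range(3): r=abs(T[:,2]-A@k); k=np.linalg.lstsq(A[r<1.5],T[r<1.5,2],rcond=None)[0]
    print(" top z",np.median(T[:,2]).round(1),"xmin",np.percentile(T[:,0],[0,2,5]).round(1),"y",np.percentile(T[:,1],[0,2,98,100]).round(1),"tilt",k.round(3))
    H=L[(abs(L[:,0])<85)&(abs(L[:,1])<60)&(abs(L[:,2]-18)<3)]
    print(" plate x",np.percentile(H[:,0],[0.5,99.5]).round(1),"y",np.percentile(H[:,1],[.5,99.5]).round(1))
E
python3 - <<'E'
from m import *
to(549.4,231.3,-9,8.7)
lockpose(65)
E
```

```text
clock: 10.85
position: [550.2, 232.6, -0.0]
ee_rot: [0.997, 0.077, 0.001, -0.0]
contact_force: [-0.2, 1.5, -6.2]
gripper_width: 54.8
grasp_force: 66.0
shift [-0.001   0.0011  0.009 ] turn [-0.0005 -0.0015  0.0016] pos [550.2 232.6  -0. ] F [-0.2  1.5 -6.2] w 54.8 t 10.85
scene end (array([  0.   , -50.837]), 96) side (array([ 6.0000e-03, -2.6123e+01]), 104)
 top z 65.9 xmin [-53.8 -52.4 -51. ] y [-32.7 -28.2  27.5  33.3] tilt [5.0000e-03 5.0000e-03 6.6108e+01]
 plate x [-71.2  69.6] y [-46.8  46.4]
top end 4 side 0
 top z 65.6 xmin [-51.9 -51.4 -50.7] y [-27.  -26.3  27.6  28.7] tilt [ 1.2000e-02 -4.0000e-03  6.5951e+01]
 plate x [-70.1  -6.4] y [-45.6  45.6]
```

```bash
python3 -m handwheel '[[-0.0012,0.0012,0.0,0,0,0,-1],[-0.0012,0.0012,0.0,0,0,0,-1],[-0.0012,0.0012,0.002,0,0,0,-1],[-0.0012,0.0012,0.004,0,0,0,-1],[-0.0012,0.0012,0.005,0,0,0,-1],[-0.0012,0.0012,0.006,0,0,0,-1],[-0.0012,0.0012,0.007,0,0,0,-1],[-0.0012,0.0012,0.008,0,0,0,-1],[-0.0012,0.0012,0.008,0,0,0,-1]]'; python3 - <<'E'
from m import *
to(549.4,231.3,-9,8.7)
lockpose(57);print(read_state()['wrist_torque'])
E
```

```text
clock: 12.08
position: [548.4, 230.7, -8.8]
ee_rot: [0.997, 0.077, -0.0, 0.0]
contact_force: [0.4, 0.0, -7.2]
gripper_width: 54.6
grasp_force: 66.0
shift [ 0.001  -0.0004  0.0002] turn [0.0001 0.0002 0.0013] pos [548.4 230.7  -8.8] F [ 0.4  0.  -7.2] w 54.6 t 12.075
scene end (array([-7.0000e-03, -5.3105e+01]), 87) side (array([ 1.8000e-02, -2.7679e+01]), 107)
 top z 57.2 xmin [-54.7 -53.7 -52.8] y [-33.8 -29.4  25.7  31.8] tilt [-6.0000e-03  5.0000e-03  5.6936e+01]
 plate x [-71.5  69.8] y [-47.2  45.9]
top end (array([-1.0000e-03, -5.3501e+01]), 8) side 1
 top z 57.6 xmin [-53.3 -53.1 -52.5] y [-28.8 -27.9  25.4  26.4] tilt [6.8000e-02 1.9000e-02 6.0812e+01]
 plate x [-70.1  -8.9] y [-45.7  45.1]
[-0.00909365 -0.00582368 -0.00404629]
```

No contact at 15 mm, so the lock has entered the pocket. Going on down to the floor.

```bash
python3 -m handwheel '[[0.0007,-0.0006,0.001,0,0,0,-1],[0.0007,-0.0006,0.002,0,0,0,-1],[0.0007,-0.0006,0.003,0,0,0,-1],[0.0007,-0.0006,0.004,0,0,0,-1],[0.0007,-0.0006,0.005,0,0,0,-1],[0.0007,-0.0006,0.006,0,0,0,-1],[0.0007,-0.0006,0.0065,0,0,0,-1],[0.0007,-0.0006,0.0065,0,0,0,-1]]'; python3 - <<'E'
from m import *
to(549.4,231.3,-16,8.7)
lockpose(50.5)
E
```

```text
clock: 13.18
position: [549.1, 231.5, -15.2]
ee_rot: [0.997, 0.077, -0.0, 0.0]
contact_force: [-0.0, -0.1, -7.0]
gripper_width: 55.0
grasp_force: 66.0
shift [0.0003 0.0002 0.0008] turn [0.     0.0001 0.0013] pos [549.1 231.5 -15.2] F [-0.  -0.1 -7. ] w 55.0 t 13.175
scene end (array([-1.0000e-02, -5.2414e+01]), 68) side (array([-2.0000e-03, -2.7224e+01]), 82)
 top z 50.8 xmin [-53.8 -52.9 -51.9] y [-34.  -30.2  25.4  33. ] tilt [ 2.0000e-03 -4.0000e-03  5.0745e+01]
 plate x [-70.7  68.6] y [-47.4  46. ]
top end 9 side 1
 top z 51.0 xmin [-52.7 -52.1 -51.3] y [-27.7 -27.   26.1  27.8] tilt [5.2000e-02 1.6000e-02 5.3159e+01]
 plate x [-70.1  -7. ] y [-45.7  45.5]
```

Well centred and about 1 mm above the floor. Lowering to contact, then releasing.

```bash
python3 -m handwheel '[[0,0,0.001,0,0,0,-1],[0,0,0.0015,0,0,0,-1],[0,0,0.002,0,0,0,-1],[0,0,0.002,0,0,0,-1]]'; python3 -m handwheel '[[0,0,0,0,0,0,-0.2],[0,0,0,0,0,0,0.1],[0,0,0,0,0,0,0.4],[0,0,0,0,0,0,0.7],[0,0,0,0,0,0,1],[0,0,0,0,0,0,1],[0,0,0,0,0,0,1],[0,0,0,0,0,0,1]]';  python3 - <<'E'
from m import *
lockpose(50)
to(549.4,231.3,-16,8.7)
E
```

```text
clock: 13.78
position: [549.2, 231.6, -16.3]
ee_rot: [0.997, 0.077, 0.0, -0.0]
contact_force: [-3.0, 0.0, 3.1]
gripper_width: 55.3
grasp_force: 67.1
clock: 14.78
position: [549.2, 231.5, -17.2]
ee_rot: [0.997, 0.077, 0.0, -0.0]
contact_force: [-0.3, -0.5, 0.6]
gripper_width: 85.7
grasp_force: 0.0
scene end (array([-1.6000e-02, -5.1914e+01]), 71) side (array([ 1.9000e-02, -2.6794e+01]), 79)
 top z 50.0 xmin [-54.  -53.  -51.5] y [-29.1 -27.6  25.9  28.1] tilt [-8.0000e-03  3.0000e-03  4.9842e+01]
 plate x [-70.6  69.1] y [-47.1  46.1]
top end 10 side 4
 top z 49.7 xmin [-52.3 -51.9 -51.3] y [-28.  -27.2  25.2  26.7] tilt [ 4.8000e-02 -3.0000e-03  5.1702e+01]
 plate x [-70.1  -6.2] y [-45.6  44.6]
shift [ 0.0002  0.0003 -0.0012] turn [-0.     -0.0001  0.0014] pos [549.1 231.5 -17.2] F [ 0.2 -0.2  0.8] w 85.5 t 14.875
```

Seated, with the top at z = 50, level and centred. Next I need the dial's bar angle, from the first pictures.

```bash
python3 - <<'E'
from h import *
for n in("top","scene"):
    W=np.load(n+"0.npz")["W"]
    L=R.from_euler('z',13,degrees=True).apply((W-np.array([527,-105.6,0])).reshape(-1,3))
    P=L[(abs(L[:,0]+26)<24)&(abs(L[:,1])<24)&(L[:,2]>71)&(L[:,2]<79)][:,:2]
    print(n,len(P),P.mean(0).round(1),cv2.minAreaRect(P.astype(np.float32)),np.degrees(np.arctan2(*np.linalg.svd(P-P.mean(0))[2][0][::-1])).round(1))
to(532.1-26*.9885,229.2-26*.151,22,8.7-8.6)
E
```

```text
top 44 [-26.3   1. ] ((-25.518123626708984, 1.0994772911071777), (11.319828987121582, 33.052268981933594), 77.91436004638672) 167.0
scene 73 [-26.5  -1.1] ((-26.07796859741211, -0.9316396713256836), (12.213010787963867, 31.71510887145996), 78.97019958496094) 169.0
shift [-0.0432 -0.0004 -0.0392] turn [-0.000e+00 -1.000e-04  1.515e-01] pos [549.1 231.5 -17.2] F [ 0.2 -0.2  0.8] w 85.5 t 14.875
```

The bar stands 0.21 rad clockwise. Moving over the dial and closing.

```bash
python3 -m handwheel '[[0,0,-0.02,0,0,0,1],[0,0,-0.04,0,0,0,1],[-0.01,0,-0.05,0,0,0.05,1],[-0.025,0,-0.05,0,0,0.1,1],[-0.038,0,-0.05,0,0,0.15,1],[-0.043,0,-0.05,0,0,0.21,1],[-0.043,0,-0.045,0,0,0.21,1],[-0.043,0,-0.039,0,0,0.21,1],[-0.043,0,-0.039,0,0,0.21,1]]'; python3 -c "
from h import *
to(532.1-26*.9885,229.2-26*.151,22,8.7-12)"
```

```text
clock: 16.0
position: [506.4, 224.6, 20.9]
ee_rot: [1.0, -0.028, -0.001, 0.001]
contact_force: [0.2, -0.2, -0.7]
gripper_width: 85.1
grasp_force: 0.0
shift [-0.     -0.0007 -0.0011] turn [0.0011 0.0013 0.0009] pos [506.4 224.6  20.9] F [ 0.2 -0.2 -0.7] w 85.1 t 16.0
```

```bash
python3 -m handwheel '[[0,-0.0005,-0.002,0,0,0,0.5],[0,-0.0005,-0.002,0,0,0,0.2],[0,-0.0005,-0.002,0,0,0,0],[0,-0.0005,-0.002,0,0,0,-0.2],[0,-0.0005,-0.002,0,0,0,-0.4],[0,-0.0005,-0.002,0,0,0,-0.5],[0,-0.0005,-0.002,0,0,0,-0.6],[0,-0.0005,-0.002,0,0,0,-0.6]]'; python3 - <<'E'
from h import *
im,d,W=cloud("scene"); cv2.imwrite("pics/s5.png",cv2.resize(im[160:260,270:400],(780,600),interpolation=cv2.INTER_CUBIC))
L=R.from_euler('z',-8.7,degrees=True).apply((W-np.array([532.1,229.2,0])).reshape(-1,3))
m=(abs(L[:,0]+26)<15)&(abs(L[:,1])>8)&(L[:,1]<0)&(L[:,1]>-45)&(L[:,2]>54)&(L[:,2]<100);P=L[m];P=P[np.argsort(P[:,2])];print(P[:14].round(0).tolist())
E
```

```text
clock: 17.0
position: [506.6, 225.4, 23.8]
ee_rot: [1.0, -0.028, -0.0, 0.0]
contact_force: [-0.1, -0.9, 0.4]
gripper_width: 17.6
grasp_force: 0.0
[[-31.0, -11.0, 54.0], [-12.0, -19.0, 54.0], [-33.0, -10.0, 55.0], [-38.0, -15.0, 55.0], [-12.0, -12.0, 55.0], [-14.0, -14.0, 55.0], [-30.0, -13.0, 55.0], [-24.0, -14.0, 56.0], [-36.0, -17.0, 56.0], [-36.0, -9.0, 56.0], [-26.0, -13.0, 56.0], [-40.0, -14.0, 56.0], [-35.0, -15.0, 56.0], [-38.0, -11.0, 63.0]]
```

View pics/s5.png

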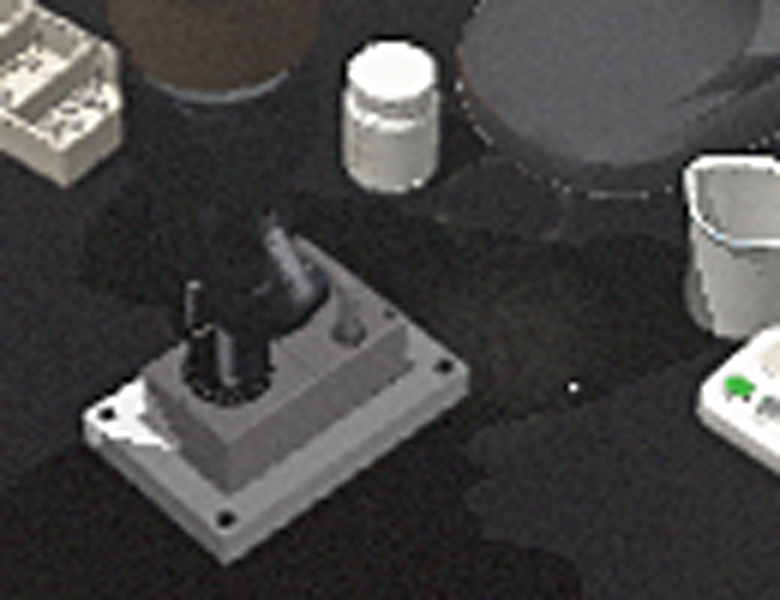

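The fingers straddle the knob at (230,345) above the flange, and the lock sits flat in the plate. Closing, then turning in steps.

```bash
python3 -m handwheel '[[0,0,0,0,0,0,-0.75],[0,0,0,0,0,0,-1],[0,0,0,0,0,0,-1],[0,0,0,0,0,0,-1]]'; python3 -m handwheel '[[0,0,0,0,0,0.07,-1],[0,0,0,0,0,0.14,-1],[0,0,0,0,0,0.21,-1],[0,0,0,0,0,0.28,-1],[0,0,0,0,0,0.35,-1],[0,0,0,0,0,0.4,-1],[0,0,0,0,0,0.4,-1]]'; python3 -c "
from h import *
to(532.1-26*.9885,229.2-26*.151,24,8.7-12-22.9);print(read_state()['wrist_torque'])"
```

```text
clock: 17.55
position: [506.6, 225.3, 23.9]
ee_rot: [1.0, -0.028, -0.0, 0.0]
contact_force: [-1.9, -0.7, 3.3]
gripper_width: 11.2
grasp_force: 59.6
clock: 18.42
position: [506.5, 225.0, 24.0]
ee_rot: [0.974, -0.226, -0.0, 0.0]
contact_force: [-1.8, -2.2, 3.7]
gripper_width: 11.2
grasp_force: 59.8
shift [-0.0002 -0.0003 -0.    ] turn [0.0009 0.0001 0.0009] pos [506.5 225.   24. ] F [-1.8 -2.2  3.7] w 11.2 t 18.425
[-0.64109089  0.27402862 -0.10332644]
```

Dial at about 0.61. Continuing in small steps while watching the torque.

```bash
for i in 1 2; do :; done; python3 -m handwheel '[[0,0,0,0,0,0.05,-1],[0,0,0,0,0,0.1,-1],[0,0,0,0,0,0.15,-1],[0,0,0,0,0,0.15,-1]]'; python3 -c "
from h import *
s=read_state();print(s['wrist_torque'],s['contact_force'])"; python3 -m handwheel '[[0,0,0,0,0,0.05,-1],[0,0,0,0,0,0.1,-1],[0,0,0,0,0,0.15,-1],[0,0,0,0,0,0.15,-1]]'; python3 -c "
from h import *
s=read_state();print(s['wrist_torque'],s['contact_force'])"
```

```text
clock: 18.92
position: [506.4, 224.8, 23.9]
ee_rot: [0.954, -0.298, -0.0, 0.001]
contact_force: [-1.7, -4.2, 4.3]
gripper_width: 10.7
grasp_force: 59.9
[-0.94824497  0.40665235 -0.08543542] [-1.66937998 -4.19323264  4.29926013]
clock: 19.42
position: [506.3, 224.7, 23.9]
ee_rot: [0.93, -0.369, -0.0, 0.001]
contact_force: [-1.1, -3.8, 6.0]
gripper_width: 11.1
grasp_force: 60.0
[-1.14016673  0.45681634 -0.03383003] [-1.12934681 -3.84698967  5.95069832]
```

```bash
python3 -m handwheel '[[0,0,0,0,0,0.05,-1],[0,0,0,0,0,0.1,-1],[0,0,0,0,0,0.1,-1]]'; python3 -c "
from h import *
s=read_state();print(s['wrist_torque'],s['contact_force'])"; python3 -m handwheel '[[0,0,0,0,0,0.05,-1],[0,0,0,0,0,0.1,-1],[0,0,0,0,0,0.1,-1]]'; python3 - <<'E'
from h import *
s=read_state();print(s['wrist_torque'],s['contact_force'])
im,d,W=cloud("scene")
L=R.from_euler('z',-8.7,degrees=True).apply((W-np.array([532.1,229.2,0])).reshape(-1,3))
m=(abs(L[:,0]-26)<7)&(abs(L[:,1])<24)&(L[:,2]>55)&(L[:,2]<100);P=L[m];print(len(P),np.percentile(P[:,2],[10,50,90,100]) if len(P) else'')
E
```

```text
clock: 19.8
position: [506.2, 224.6, 23.9]
ee_rot: [0.91, -0.415, -0.0, 0.001]
contact_force: [-1.2, -4.6, 4.0]
gripper_width: 10.7
grasp_force: 60.1
[-1.11914835  0.56743204 -0.02210785] [-1.23591102 -4.5571753   4.02068418]
clock: 20.18
position: [506.2, 225.1, 23.9]
ee_rot: [0.888, -0.459, -0.0, 0.001]
contact_force: [-2.5, -2.2, 5.4]
gripper_width: 10.9
grasp_force: 60.1
[-0.68710897  0.75281947  0.118665  ] [-2.52952074 -2.17948641  5.38497506]
99 [58.54245628 80.48022935 92.5417069  95.04532778]
```

```bash
python3 -m handwheel '[[0,0,0,0,0,0.05,-1],[0,0,0,0,0,0.08,-1],[0,0,0,0,0,0.08,-1]]'; python3 - <<'E'
from h import *
s=read_state();print(s['wrist_torque'],s['contact_force'])
for n in("scene","top"):
    im,d,W=cloud(n)
    L=R.from_euler('z',-8.7,degrees=True).apply((W-np.array([532.1,229.2,0])).reshape(-1,3)).reshape(W.shape)
    m=(abs(L[...,0]-26)<8)&(abs(L[...,1])<24)&(L[...,2]>55)&(L[...,2]<100)
    print(n,[tuple(a) for a in np.c_[L[m].round(0),im[m].mean(1).round()].astype(int).tolist() if a[3]>70])
    if n=="scene":cv2.imwrite("pics/s6.png",cv2.resize(im[180:250,290:380],(720,560),interpolation=cv2.INTER_CUBIC))
E
```

```text
clock: 20.6
position: [506.3, 225.6, 23.9]
ee_rot: [0.869, -0.494, -0.0, 0.0]
contact_force: [-2.8, -2.3, 4.4]
gripper_width: 11.2
grasp_force: 60.5
[-0.17992437  1.06639522  0.53272049] [-2.75487978 -2.27721593  4.37610632]
scene [(27, 16, 90, 105), (28, 13, 91, 87), (25, 14, 89, 93), (24, 9, 94, 119), (25, 6, 95, 121), (30, 8, 90, 73), (23, 12, 89, 84), (23, 8, 92, 100), (24, 5, 94, 115), (26, 4, 92, 121), (28, 2, 93, 98), (23, 15, 82, 85), (25, 14, 82, 83), (22, 7, 89, 80), (21, 2, 94, 96), (25, 2, 91, 115), (29, 3, 88, 117), (26, -3, 94, 99), (24, 16, 77, 89), (26, 15, 76, 101), (22, 0, 91, 90), (23, -3, 93, 109), (24, -6, 94, 118), (27, -7, 93, 123), (25, 18, 71, 89), (24, 13, 77, 100), (23, -3, 89, 80), (23, -7, 92, 103), (25, -9, 92, 116), (25, -12, 94, 126), (25, 18, 68, 82), (26, 15, 69, 98), (22, -8, 90, 80), (24, -9, 89, 103), (26, -11, 90, 125), (28, -13, 89, 127), (23, 16, 67, 85), (26, 15, 66, 95), (24, -9, 86, 89), (23, -14, 90, 110), (25, -16, 91, 132), (30, -14, 85, 111), (23, 15, 64, 77), (24, 13, 65, 94), (22, -15, 88, 88), (23, -18, 90, 120), (26, -19, 88, 124), (23, 16, 59, 83), (24, 13, 61, 91), (21, -17, 87, 95), (24, -16, 84, 103), (25, -20, 86, 115), (23, 16, 57, 85), (22, -16, 82, 93), (20, -21, 87, 92), (25, -20, 83, 107), (26, -23, 84, 118), (24, -14, 75, 90), (22, -19, 80, 82), (23, -22, 82, 92), (26, -22, 80, 102), (24, -13, 70, 97), (21, -21, 79, 83), (24, -21, 77, 90), (22, -16, 71, 99), (21, -20, 75, 81), (24, -21, 73, 88), (28, -20, 69, 101), (24, -17, 66, 83), (25, -20, 68, 90), (27, -21, 67, 96), (22, -19, 65, 79), (22, -23, 69, 89), (29, -19, 61, 100), (23, -18, 60, 77), (24, -21, 63, 93), (27, -21, 59, 101), (23, -18, 56, 78), (24, -21, 58, 95), (26, -22, 58, 91), (23, -22, 56, 96)]
top []
```

View pics/s6.png

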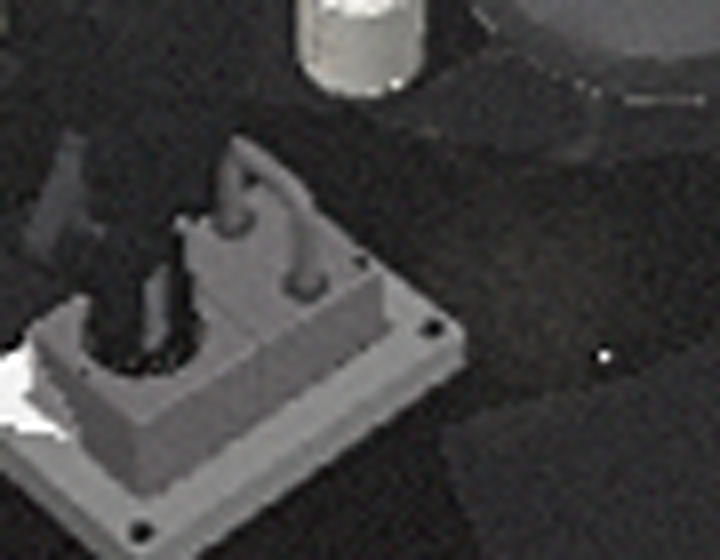

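The crossbar top now stands at z≈94, against 84 when shut, and the torque is 0.53 N·m. The latch has clicked and the shackle is at (270,180). Releasing the knob and rising.

```bash
python3 -m handwheel '[[0,0,0,0,0,-0.04,-1],[0,0,0,0,0,-0.04,-0.8],[0,0,0,0,0,-0.04,-0.6],[0,0,0,0,0,-0.04,-0.5],[0,0,0,0,0,-0.04,-0.5],[0,0,-0.015,0,0,-0.04,-0.5],[0,0,-0.03,0,0,-0.04,-0.5],[0,0,-0.05,0,0,-0.04,-0.3],[0,0,-0.065,0,0,-0.04,0],[0,0,-0.065,0,0,-0.04,0]]'; python3 - <<'E'
from m import *
lockpose(50)
for n in("scene","top"):
    W=np.load(n+"2.npz")["W"]
    L=R.from_euler('z',-8.7,degrees=True).apply((W-np.array([532.1,229.2,0])).reshape(-1,3))
    P=L[(abs(L[:,0]-26)<9)&(abs(L[:,1])<12)&(abs(L[:,2]-90)<7)]; print(n,len(P),P.mean(0).round(1),np.percentile(P[:,2],95) if len(P) else '')
c=np.array([532.1,229.2])+25.8*np.array([.9885,.151])
print(c); to(c[0],c[1],88,-81.3)
E
```

```text
clock: 21.95
position: [507.6, 226.2, 90.7]
ee_rot: [0.878, -0.478, 0.001, -0.002]
contact_force: [0.5, -0.4, 0.4]
gripper_width: 42.6
grasp_force: 0.0
scene end (array([ 1.8000e-02, -5.1517e+01]), 68) side (array([-1.700e-02, -2.623e+01]), 89)
 top z 50.1 xmin [-53.9 -52.3 -51.3] y [-28.1 -26.9  26.8  30.3] tilt [0.0000e+00 4.0000e-03 5.0115e+01]
 plate x [-71.3  69.3] y [-47.   46.2]
top end 0 side 0
  return _methods._mean(a, axis=axis, dtype=dtype,
  ret = ret.dtype.type(ret / rcount)
Traceback (most recent call last):
  File "m.py", line 18, in lockpose
    print(" top z",np.median(T[:,2]).round(1),"xmin",np.percentile(T[:,0],[0,2,5]).round(1),"y",np.percentile(T[:,1],[0,2,98,100]).round(1),"tilt",k.round(3))
                                                     ~~~~~~~~~~~~~^^^^^^^^^^^^^^^^
IndexError: index -1 is out of bounds for axis 0 with size 0
```

```bash
python3 - <<'E'
from h import *
W=cloud("scene")[2]
L=R.from_euler('z',-8.7,degrees=True).apply((W-np.array([532.1,229.2,0])).reshape(-1,3))
P=L[(abs(L[:,0]-26)<9)&(abs(L[:,1])<12)&(abs(L[:,2]-90)<7)]; print(len(P),P.mean(0).round(1),np.percentile(P[:,2],95))
Q=L[(abs(L[:,0]-26)<9)&(abs(L[:,1])<30)&(L[:,2]>60)&(L[:,2]<80)];print("legs",np.percentile(Q[:,1],[3,97]),Q[:,0].mean())
c=np.array([532.1,229.2])+26*np.array([.9885,.151])
print(c); to(c[0],c[1],88,-81.3)
E
```

```text
25 [24.6  0.3 91. ] 94.99856018649187
legs [-22.98552068  20.4392722 ] 24.229278274207648
[557.801 233.126]
shift [ 0.0213 -0.0477  0.0002] turn [ 1.100e-03 -1.000e-04  4.219e-01] pos [506.2 225.2  88.3] F [ 0.4 -0.3 -0.3] w 42.7 t 22.1
```

```bash
python3 -m handwheel '[[0.005,-0.012,0,0,0,0.1,0],[0.011,-0.024,0,0,0,0.2,0],[0.016,-0.036,0,0,0,0.3,0],[0.021,-0.0475,0,0,0,0.42,0],[0.021,-0.0475,0.01,0,0,0.42,0],[0.021,-0.0475,0.025,0,0,0.42,0],[0.021,-0.0475,0.04,0,0,0.42,0],[0.021,-0.0475,0.048,0,0,0.42,0],[0.021,-0.0475,0.052,0,0,0.42,0],[0.021,-0.0475,0.052,0,0,0.42,0]]'; python3 -c "
from h import *
to(557.5,232.9,36,-81.3)"
```

```text
clock: 23.35
position: [558.0, 233.6, 36.7]
ee_rot: [0.759, -0.651, 0.0, 0.0]
contact_force: [-0.9, -0.5, 1.0]
gripper_width: 42.9
grasp_force: 0.0
shift [0.0006 0.0006 0.0007] turn [ 0.0001 -0.0001  0.0024] pos [558.  233.6  36.7] F [-0.9 -0.5  1. ] w 42.9 t 23.35
```

```bash
python3 -m handwheel '[[0,0,0,0,0,0,-0.3],[0,0,0,0,0,0,-0.5],[0,0,0,0,0,0,-0.7],[0,0,0,0,0,0,-0.9],[0,0,0,0,0,0,-1],[0,0,0,0,0,0,-1],[0,0,0,0,0,0,-1],[0,0,0,0,0,0,-1]]'; python3 - <<'E'
from h import *
im=cloud("scene")[0]; cv2.imwrite("pics/s7.png",cv2.resize(im[170:250,290:390],(750,600),interpolation=cv2.INTER_CUBIC))
E
```

```text
clock: 24.35
position: [557.7, 233.4, 36.7]
ee_rot: [0.759, -0.651, -0.0, 0.0]
contact_force: [-1.0, -0.3, 0.5]
gripper_width: 6.0
grasp_force: 58.5
```

View pics/s7.png

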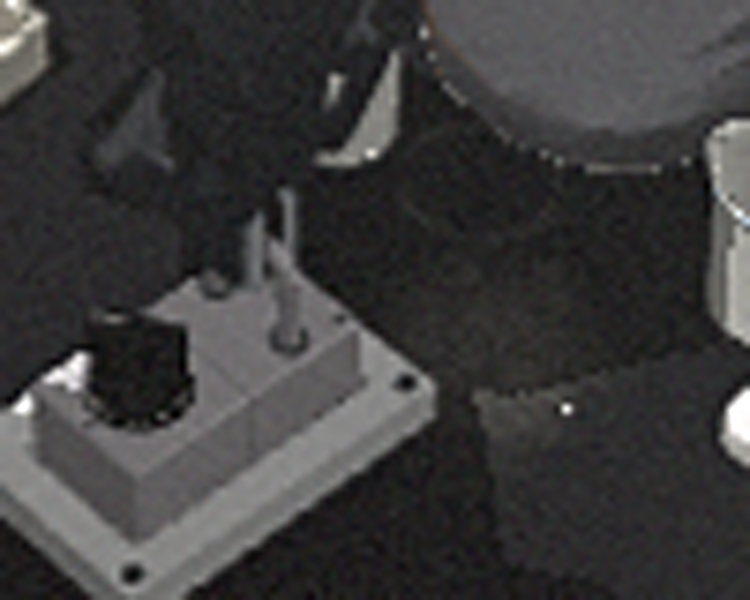

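The two pads hold the crossbar at (270,235). Pulling up slowly.

```bash
python3 -m handwheel '[[0,0,-0.003,0,0,0,-1],[0,0,-0.006,0,0,0,-1],[0,0,-0.009,0,0,0,-1],[0,0,-0.012,0,0,0,-1],[0,0,-0.015,0,0,0,-1],[0,0,-0.018,0,0,0,-1],[0,0,-0.021,0,0,0,-1],[0,0,-0.024,0,0,0,-1],[0,0,-0.028,0,0,0,-1],[0,0,-0.032,0,0,0,-1]]'; python3 -m handwheel '[[0,0,-0.008,0,0,0,-1],[0,0,-0.018,0,0,0,-1],[0,0,-0.03,0,0,0,-1],[0,0,-0.042,0,0,0,-1],[0,0,-0.054,0,0,0,-1],[0,0,-0.066,0,0,0,-1],[0,0,-0.078,0,0,0,-1],[0,0,-0.088,0,0,0,-1],[0,0,-0.094,0,0,0,-1],[0,0,-0.096,0,0,0,-1]]'; python3 -m handwheel '[[0,0,0,0,0,0,-1],[0,0,0,0,0,0,-1],[0,0,0,0,0,0,-1],[0,0,0,0,0,0,-1],[0,0,0,0,0,0,-1],[0,0,0,0,0,0,-1],[0,0,0,0,0,0,-1],[0,0,0,0,0,0,-1]]'; python3 - <<'E'
from h import *
im,d,W=cloud("scene"); cv2.imwrite("pics/s8.png",cv2.resize(im[110:260,260:410],(600,600),interpolation=cv2.INTER_CUBIC))
L=R.from_euler('z',-8.7,degrees=True).apply((W-np.array([532.1,229.2,0])).reshape(-1,3))
T=L[(L[:,0]>-75)&(L[:,0]<-35)&(abs(L[:,1])<30)&(L[:,2]>60)&(L[:,2]<190)];print(len(T),np.percentile(T[:,2],[1,50,99]))
S=L[(abs(L[:,0])<50)&(abs(L[:,1]+28)<5)&(L[:,2]>60)&(L[:,2]<190)];print(len(S),S[:,2].min(),S[:,2].max())
E
```

```text
clock: 25.65
position: [558.0, 233.6, 69.1]
ee_rot: [0.759, -0.651, -0.0, -0.0]
contact_force: [0.0, 0.7, -7.1]
gripper_width: 5.9
grasp_force: 58.5
clock: 26.9
position: [558.0, 233.6, 165.1]
ee_rot: [0.759, -0.651, -0.0, -0.0]
contact_force: [0.6, -0.6, -6.6]
gripper_width: 5.9
grasp_force: 58.6
clock: 27.9
position: [557.9, 233.6, 164.8]
ee_rot: [0.759, -0.651, -0.0, -0.0]
contact_force: [0.5, 0.2, -6.3]
gripper_width: 5.8
grasp_force: 58.6
368 [123.52307338 156.2356727  186.21757149]
439 120.69970015702953 168.10924192008918
```

View pics/s8.png

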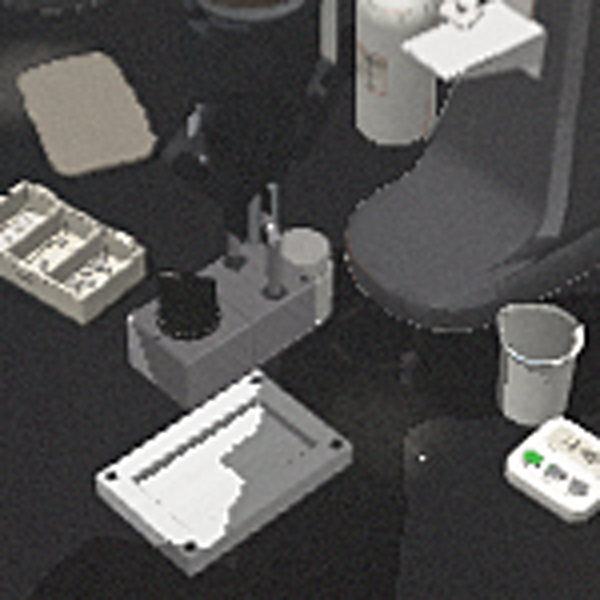

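The lock hangs upright and still at (225,320), clear of the block, with its underside about 121 mm up. The tool rose 128 mm and the lock about 114 mm, so the shackle is at its stop. Handing in.

```bash
python3 -c "
from bench import *
print(job_done())"
```

```text
the job is handed in; nothing more can be done
None
```

The lock was seated in the pocket and its dial turned until the latch clicked; I handed in with it hanging upright by its open shackle, underside about 120 mm above the worktop, with no verdict returned.

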